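Hold the bit-case lid at 60 degrees for fitting a lid stay

TASK

The hinges of this wooden bit case are new and it is getting a brass lid stay that will stop the lid at 60 degrees open. Take the tape measure off the lid and stand it upright on the bench clear of the case, then swing the lid by its tab gently right back until you feel it come up against its stop, so that we know the hinges run free. Then bring the lid back down to 60 degrees open and finish holding it still there with the gripper while I mark the screw holes; never let the lid or the tape measure drop, and leave the other things on the bench where they are.

Things in the scene. Friction and masses are not known exactly. Their poses are not given: they have to be found in the camera images.
- bit_case: closed wooden case, 150 (its x, front to back) x 240 (its y) x 71 mm high with the lid shut; it does not slide on the bench. Origin: centre of its underside. Its front, with the lifting tab, faces its own -x, towards the robot. The lid is a flat board 10 mm thick, flush with the case all round except for the tab, hinged along the case's y at the back top edge.
- bit_case_lid (a joint): opening angle of the lid, rad: 0 shut, 1.047 = 60 degrees, 1.571 = upright. Its stop lies somewhat past upright (feel for it). The hinge has slight friction: let go, the lid falls shut from anything under about 70 degrees, and past upright it rests on its stop.
- lid_hinge (a point): a point on the hinge line, in the middle of the case's width, 60 mm above the bench and 74 mm behind the case's origin (axes as the case's)
- tab_grip (a point): grip point on the dark walnut lifting tab; moves with the lid. The tab, 26 mm wide (case's y) x 12 thick, lies on the lid and overhangs its front edge by 38 mm; this point is mid-width, mid-thickness, 12 mm from its free end. Lid shut: 103 mm in front of the case's origin, 77 mm up; 178 mm from the hinge line. Pinched across its width it turns between the pads, so the tool can keep pointing down.
- tape_measure: yellow and black tape measure, standing upright on the shut lid (top of lid 71 mm above the bench), 32 (its x, the width to grip across) x 71 (its y) x 63 mm high (z), 0.24 kg; origin: centre of its underside. The bench beside the case is free on its roomier side; the bench top ends at about y = 0.22 (left) and x = 0.68 (far edge)
- lid_stay: brass lid stay lying flat to the right of the case, 135 x 33 x 11 mm, bystander; origin: middle of its bar, underside
- screwdriver: yellow-handled screwdriver, 175 mm, lying to the right of the case, bystander; origin: under its middle
- shop_mug: white dotted mug, 93 mm high, at the right, bystander; origin: under its middle
- glue_bottle: yellow glue bottle, 199 mm high, at the right, bystander; origin: under its middle
- screw_jar: screw jar with green cap, 109 mm high, at the right, bystander; origin: under its middle
Not all that is in view belongs to the job. What is meant by the tape_measure is not grey, purple or turquoise, and is the larger of those in its own colour.

How it is judged:
By the outcome, as a careful person would: the job done as asked, in the order asked, and still so for the second after the job is handed in, while the arm keeps its last pose, push and grip.
It also fails if it takes over 59 s, if anything falls off the work surface, if the arm or the gripper's body presses on something with over 40 N, if the wrist force passes 120 N, or if a joint passes its speed limit or range.

ROBOT

A 6-joint arm with a two-finger parallel gripper is mounted at the origin on the work surface; the furniture and walls round the work are solid. World frame = base frame: x ahead of the robot, y to its left, z up, the work surface at z = 0. Lengths are in m, angles in rad, forces in N, time in s.
With the tool pointing down it reaches from about 0.275 to 0.875 m from the base axis. Payload 12.5 kg.
Tool frame: the origin (TCP) lies at the very end of the fingers, on their centre line; the grasp point (between the pads) lies 19 mm behind it; x points along the fingers, y is the direction in which the jaws open and shut, and the axes are right-handed (so a half turn about x gives the same grasp; the last joint's range is limited). The gripper opens to 85 mm and grips with 20 to 120 N. Pads are 22 mm wide; open, the fingers measure 114 mm over their backs; the gripper's body (76 mm by 85 mm) begins 54 mm behind the grasp point. The pads swing forward as they close: fully open they stand 13 mm farther back than shut.
Start: joints at [1.116, 0.351, 1.652, -0, 1.139, -0.085], TCP at [0.199, 0.513, 0.231] pointing down, gripper open.
Joint ranges: [-2.75, 2.75], [-0.79, 2.1], [0.01, 2.65], [-1.57, 4.71], [0.07, 3.14], [-2.87, 2.87]. Speed limits (rad/s): [2.22, 2.22, 2.79, 3.14, 3.14, 3.14].

INTERFACE

Orientations are given as a 3x3 rotation matrix whose columns are the frame's x, y, z axes.
In Python, from bench import manip gives the robot as it stands. Calls block until the motion is done:
- manip.move_ptp(position, orientation): joint-space move of the TCP to a pose.
- manip.move_l(position, attitude=None, max_speed=0.15): straight line of the TCP; attitude=None keeps the orientation; max_speed is the mean speed in m/s.
- manip.move_j(angles): joint-space move.
- manip.set_gripper(opening, effort=None): opening from 0.0 (shut) to 1.0 (fully open); effort is the grip in N (None keeps the last); returns when the fingers have stopped.
- manip.dwell(seconds).
- manip.inverse_kinematics(position, orientation): joint angles nearest the present ones, or None.
- manip.grab_frame(name): name is "side" or "top" or "wrist"; returns (picture, depth): 400x640x3 uint8, red, green, blue; 400x640 float32, m along the optical axis (not along the pixel's ray), 0 where there is no reading.
- manip.get_calibration(name): a dict with "camera_matrix" (3x3 intrinsics, pixels), "R" (3x3) and "t" (3): a world point X has camera coordinates R X + t. Camera axes: x right, y down, z forward; pixel columns grow to the right and rows downward; lengths in m; the calibration is good to about 2 mm. The wrist camera is an equidistant fisheye: a pixel r from the principal point sees the ray r / f radians off the axis. A picture is of the moment at which its call begins: read the wrist's pose just before it. get_calibration takes no time and is no camera call; for the wrist camera it gives the pose at the moment of the call.
A pose or a line that the arm cannot do raises manip.Unreachable and nothing moves.
- manip.sign_off(): hands the job in, once; it reports no verdict.
Trained networks look in the newest picture that a camera, given by its name, has taken for a name from the list of things; names that differ only in an ending like _2 or _b are one class to them, and where a whole thing is asked for, a point or a joint stands for the part that bears it (a point fixed in the world has none). Each returns a list of dicts, best first, with "confidence" (0 to 1); they miss things now and then, are a little off and sometimes report something else, mostly with a low value. They report only what shows in the picture. A call takes as long as a camera call. They do not tell look-alikes from the thing itself.
- manip.look_for(camera, name): "at" ([x, y, z] in m, in world coordinates, good to about 4 mm: the middle of the surface that is visible of it).
Readings, each from a call of its own:
- manip.current_time(): time.
- manip.current_qpos(): joint angles.
- manip.current_joint_vel(): joint speeds.
- manip.current_joint_torque(): joint torques, N m.
- manip.current_ee_pos(): TCP position.
- manip.current_tcp_rot(): TCP orientation.
- manip.current_force(): force on the tool from outside, world axes, zero at the start.
- manip.current_ft_torque(): the same for the moment, N m.
- manip.current_grip_width(): opening from 0.0 (shut) to 1.0 (fully open).
Only numpy, scipy, OpenCV 4.12 (cv2) and the standard library are available. Lean on these libraries where they do the work, as an engineer would, in place of code of your own. Each camera call takes 0.05 s, during which the arm holds its last target. There are 200 camera calls.

## Working session

There is one attempt and no reset: what is moved stays moved. The work goes in short steps, each a Python script; the robot and the scene stay as the last script left them, time stands still between calls to the robot, and variables do not carry over. Pictures are saved under pics/ and viewed, about 8 in all and at most 12, crops included, and the job is handed in when it is done.

```bash
mkdir -p pics; python3 - <<'E'
from bench import manip as m
import cv2,numpy as np
for c in("top","side"):
    p,d=m.grab_frame(c); cv2.imwrite(f"pics/{c}0.png",p[:,:,::-1]); np.save(f"pics/{c}0.npy",d)
    K=m.get_calibration(c); print(c,np.round(K["camera_matrix"],1).tolist(),np.round(K["R"],3).tolist(),np.round(K["t"],3).tolist())
    for n in("tape_measure","bit_case","tab_grip","lid_stay","screwdriver","shop_mug"):
        print(n,[(np.round(r["at"],3).tolist(),round(r["confidence"],2)) for r in m.look_for(c,n)])
print(m.current_time(),m.current_tcp_rot().tolist() if hasattr(m.current_tcp_rot(),'tolist') else m.current_tcp_rot())
E
```

```text
top [[418.1, 0.0, 318.7], [0.0, 418.1, 201.9], [0.0, 0.0, 1.0]] [[-0.074, -0.997, 0.005], [-0.974, 0.071, -0.214], [0.213, -0.02, -0.977]] [-0.119, 0.526, 1.186]
tape_measure [([0.604, -0.234, 0.054], 0.79), ([0.448, 0.127, 0.038], 0.73), ([0.553, -0.016, 0.126], 0.59), ([0.39, -0.119, 0.041], 0.47)]
bit_case [([0.533, -0.05, 0.07], 0.83)]
tab_grip [([0.536, -0.05, 0.071], 0.71)]
lid_stay [([0.557, -0.379, 0.007], 0.54), ([0.533, -0.461, 0.043], 0.29)]
screwdriver [([0.535, -0.317, 0.022], 0.6)]
shop_mug [([0.534, -0.464, 0.041], 0.81)]
side [[370.5, 0.0, 318.9], [0.0, 370.5, 194.9], [0.0, 0.0, 1.0]] [[-0.769, 0.64, 0.011], [0.523, 0.638, -0.564], [-0.368, -0.428, -0.825]] [0.485, -0.124, 1.302]
tape_measure [([0.618, -0.228, 0.051], 0.82), ([0.566, -0.003, 0.122], 0.63), ([0.465, 0.236, 0.054], 0.57), ([0.454, 0.125, 0.034], 0.52), ([0.4, -0.108, 0.035], 0.51)]
bit_case [([0.561, -0.039, 0.072], 0.77)]
tab_grip [([0.55, -0.04, 0.07], 0.77), ([0.541, -0.319, 0.028], 0.56)]
lid_stay [([0.526, -0.378, 0.006], 0.72)]
screwdriver []
shop_mug [([0.527, -0.455, 0.063], 0.79), ([0.633, -0.415, 0.102], 0.54), ([0.631, -0.518, 0.11], 0.46), ([0.525, -0.377, 0.007], 0.19)]
0.7 [[1.4824538643889134e-06, 0.3614191646478792, 0.9324034467026767], [7.405355365928824e-06, 0.9324034466741675, -0.3614191646486024], [-0.9999999999714815, 7.440566104484539e-06, -1.2941922575875937e-06]]
```

View pics/top0.png

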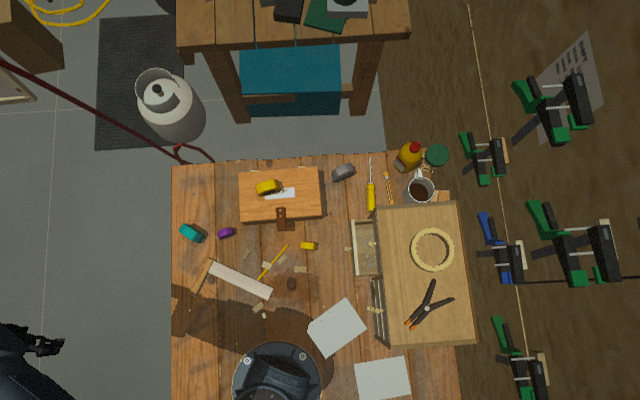

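View pics/side0.png

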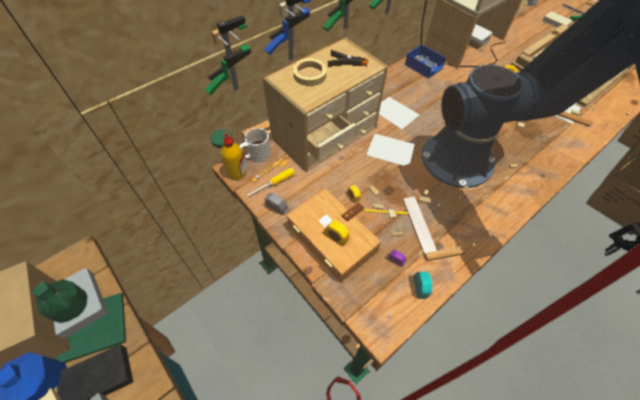

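The images show five look-alikes, by pixel in the top view:
- turquoise (190,233)
- purple (227,232)
- grey (343,172)
- small yellow (308,245)
- large yellow and black (268,187), standing on the lid

I choose the one at (268,187). Next I measure the lid and tape from depth and check that choice in a crop.

```bash
cat > h.py <<'E'
from bench import manip as m
import cv2,numpy as np
def cloud(c,d):
    K=m.get_calibration(c);A=np.array(K["camera_matrix"]);R=np.array(K["R"]);t=np.array(K["t"])
    v,u=np.indices(d.shape);X=np.stack([(u-A[0,2])/A[0,0]*d,(v-A[1,2])/A[1,1]*d,d],-1)
    P=(X-t)@R; P[d==0]=np.nan; return P
def down(yaw): # jaw axis y = (cos yaw, sin yaw,0)
    x=np.array([0,0,-1.]);y=np.array([np.cos(yaw),np.sin(yaw),0]);return np.c_[x,y,np.cross(x,y)]
E
python3 - <<'E'
from h import *
crops=[]
for c in("top","side"):
    d=np.load(f"pics/{c}0.npy");im=cv2.imread(f"pics/{c}0.png");P=cloud(c,d).reshape(-1,3);C=im.reshape(-1,3).astype(int)
    roi=(abs(P[:,0]-.54)<.16)&(abs(P[:,1]+.04)<.16)
    for nm,lo,hi in(("lid",.064,.0745),("tab",.0755,.088),("tape",.1,.15),("tapetop",.126,.145)):
        s=roi&(P[:,2]>lo)&(P[:,2]<hi);Q=P[s]
        if len(Q)<4: print(c,nm,len(Q));continue
        r=cv2.minAreaRect(Q[:,:2].astype(np.float32)*1000)
        print(c,nm,len(Q),np.round(Q.mean(0),3),"rect mm",np.round(r[0]),np.round(r[1]),round(r[2],1),"zmed",np.median(Q[:,2]).round(4))
    u,v=(268,195) if c=="top" else (335,232)
    crops.append(cv2.resize(im[v-50:v+50,u-60:u+60],(600,500),interpolation=cv2.INTER_CUBIC))
cv2.imwrite("pics/crop0.png",cv2.resize(np.hstack(crops),(800,334)))
E
```

```text
top lid 3082 [ 0.546 -0.045  0.071] rect mm [546. -42.] [162. 241.] 1.0 zmed 0.0715
top tab 506 [ 0.516 -0.042  0.08 ] rect mm [528. -43.] [185. 238.] 1.0 zmed 0.0776
top tape 286 [ 0.557 -0.014  0.126] rect mm [560. -13.] [31. 67.] 14.6 zmed 0.1295
top tapetop 186 [ 0.559 -0.013  0.132] rect mm [560. -12.] [30. 53.] 13.7 zmed 0.1321
side lid 3233 [ 0.551 -0.039  0.071] rect mm [532. -46.] [189. 241.] 0.6 zmed 0.0715
side tab 284 [ 0.497 -0.042  0.082] rect mm [521. -50.] [171. 246.] 13.8 zmed 0.0826
side tape 342 [ 0.561 -0.01   0.124] rect mm [558. -16.] [33. 67.] 14.3 zmed 0.1269
side tapetop 186 [ 0.557 -0.014  0.132] rect mm [556. -15.] [30. 52.] 13.7 zmed 0.1321
```

View pics/crop0.png

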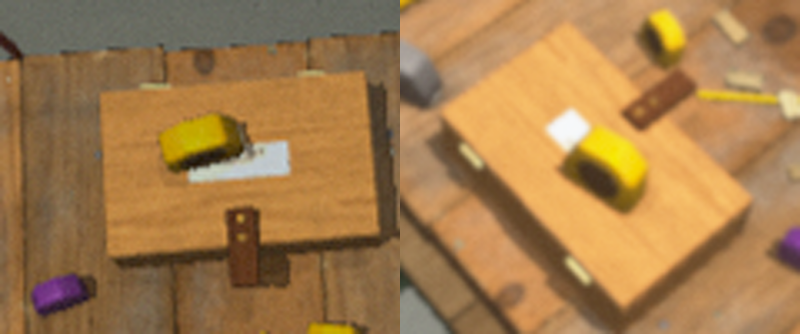

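The crop confirms the choice: a large yellow and black tape standing on the lid, with its long side turned about 14°. Next I refine the case pose, then pick up the tape and place it.

```bash
python3 - <<'E'
from h import *
for c in("top","side"):
    d=np.load(f"pics/{c}0.npy");im=cv2.imread(f"pics/{c}0.png");P=cloud(c,d).reshape(-1,3);C=im.reshape(-1,3).astype(int)
    s=(abs(P[:,0]-.54)<.11)&(abs(P[:,1]+.04)<.15)&(P[:,2]>.0695)&(P[:,2]<.0735)
    Q=P[s]; a=Q[(Q[:,0]>.46)]
    print(c,"x",np.percentile(a[:,0],[.5,99.5]).round(4),"y",np.percentile(a[:,1],[.5,99.5]).round(4))
    s=(abs(P[:,0]-.46)<.04)&(abs(P[:,1]+.04)<.04)&(P[:,2]>.076)&(P[:,2]<.092)
    Q=P[s];r=cv2.minAreaRect(Q[:,:2].astype(np.float32)*1000);print(" tab",len(Q),np.round(r[0],1),np.round(r[1],1),round(r[2],1),np.percentile(Q[:,0],[1,99]).round(3),Q[:,2].max().round(4))
    # front/back edge lines for yaw
    L=[(a[(abs(a[:,1]-y)<.006)][:,0].max(),y) for y in np.arange(-.15,.07,.01)];print(" yaw back",np.degrees(np.polyfit([l[1] for l in L],[l[0] for l in L],1)[0]).round(2))
best=None
for y in(.245,.245+np.pi,.245-np.pi):
    q=m.inverse_kinematics([.558,-.013,.17],down(y));print(np.round(q,2) if q is not None else None)
for p in([.59,.15,.03],[.59,.15,.1]): print(np.round(m.inverse_kinematics(p,down(.245)),2))
E
```

```text
top x [0.4738 0.623 ] y [-0.1609  0.0766]
 tab 208 [468.9 -48.1] [66.2 44.8] 11.1 [0.436 0.499] 0.0911
 yaw back -0.46
side x [0.4711 0.6202] y [-0.1639  0.0739]
 tab 182 [466.7 -42.7] [32.  65.6] 88.9 [0.435 0.499] 0.0868
 yaw back -0.5
[-0.11  0.44  1.69 -0.    1.02 -0.35]
[-0.11  0.44  1.69 -0.    1.02  2.79]
[-0.11  0.44  1.69 -0.    1.02  2.79]
[ 0.17  0.71  1.62 -0.    0.81 -0.07]
[ 0.17  0.61  1.6  -0.    0.93 -0.07]
```

```bash
python3 - <<'E'
from h import *
R=down(.245)
m.move_ptp([.558,-.013,.20],R)
m.move_l([.558,-.013,.089],max_speed=.12)
m.set_gripper(0,40); print("w",m.current_grip_width()*85, m.current_ee_pos(), m.current_force(),m.current_time())
m.move_l([.558,-.013,.16],max_speed=.08)
print("w",m.current_grip_width()*85, m.current_force())
m.grab_frame("side"); p,d=m.grab_frame("wrist"); cv2.imwrite("pics/wr1.png",p[:,:,::-1])
p,d=m.grab_frame("side"); cv2.imwrite("pics/side1.png",p[100:300,220:480,::-1].repeat(3,0).repeat(3,1))
m.move_l([.59,.15,.13],max_speed=.15)
m.move_l([.59,.15,.024],max_speed=.10)
f0=np.array(m.current_force());z=.024
while z>.010:
    z-=.001; m.move_l([.59,.15,z],max_speed=.03)
    f=np.array(m.current_force())-f0
    if f[2]>2.5: break
print("z",z,f,m.current_time())
E
```

```text
w 29.816892383741802 [ 0.55808331 -0.01305137  0.0892485 ] [-1.31859363 -0.10318631  3.69655267] 4.6
w 29.67082739261439 [ 0.39217378  0.14771408 -2.66289257]
z 0.017999999999999995 [-2.65225002 -0.28174658  8.28768421] 9.775
```

View pics/side1.png

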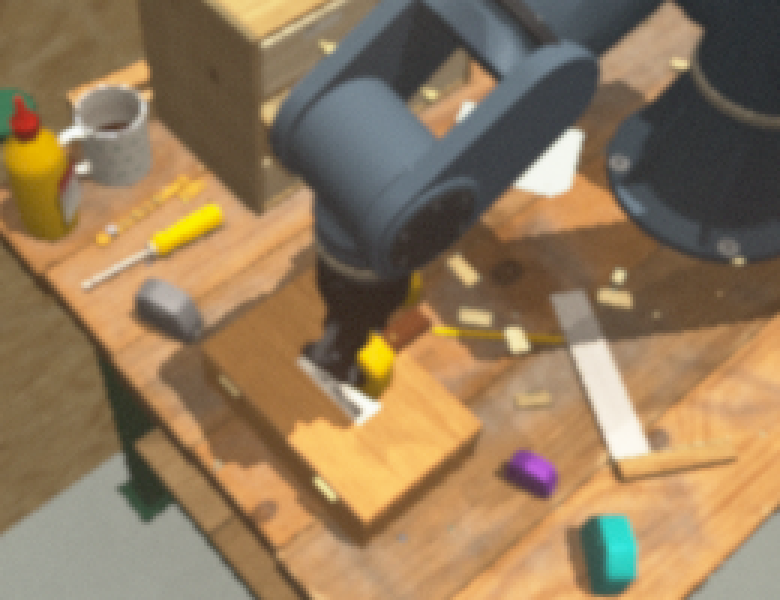

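The side view shows the tape clear of the lid between the fingers at about (370,365) and the other things undisturbed. It touched the bench at the expected height. I release it, check it, and approach the tab.

```bash
cat >> h.py <<'E'
def wcloud():
    K=m.get_calibration("wrist");p,d=m.grab_frame("wrist");A=np.array(K["camera_matrix"]);R=np.array(K["R"]);t=np.array(K["t"])
    v,u=np.indices(d.shape);a=(u-A[0,2])/A[0,0];b=(v-A[1,2])/A[1,1];th=np.hypot(a,b)+1e-9;k=np.tan(np.minimum(th,1.5))/th
    P=(np.stack([a*k*d,b*k*d,d],-1)-t)@R;P[(d==0)|(th>1.3)]=np.nan;return p,P
E
python3 - <<'E'
from h import *
m.set_gripper(1.0); print(m.current_force())
m.move_l([.59,.15,.15],max_speed=.12)
q0=m.current_qpos()
R=min((down(y) for y in(np.radians(90.7),np.radians(-89.3))),key=lambda r:abs(np.array(m.inverse_kinematics([.444,-.0445,.15],r))[5]))
m.move_ptp([.444,-.0445,.15],R); print(np.round(m.current_qpos(),2),R[:,1].round(2))
p,d=m.grab_frame("top"); print([(np.round(r["at"],3),round(r["confidence"],2)) for r in m.look_for("top","tape_measure")])
P=cloud("top",d).reshape(-1,3);Q=P[(abs(P[:,0]-.59)<.07)&(abs(P[:,1]-.15)<.06)&(P[:,2]>.02)];print("tape",len(Q),Q.mean(0).round(3),Q[:,2].max().round(3))
w,P=wcloud()
s=(abs(P[...,0]-.465)<.05)&(abs(P[...,1]+.044)<.04)&(P[...,2]>.0765)&(P[...,2]<.09)&(w.sum(2)<260)
Q=P[s]; print(len(Q))
if len(Q)>5:
    r=cv2.minAreaRect(Q[:,:2].astype(np.float32)*1000);print(np.round(r[0],1),np.round(r[1],1),round(r[2],1),np.percentile(Q[:,0],[1,50,99]).round(4),np.percentile(Q[:,1],[1,50,99]).round(4),np.median(Q[:,2]))
w=w.copy(); w[s]=[255,0,0]
cv2.imwrite("pics/c2.png",cv2.vconcat([w,cv2.resize(p[100:300,140:460],(640,400))])[:,:,::-1][::1])
cv2.imwrite("pics/c2.png",cv2.resize(cv2.imread("pics/c2.png"),(480,600)))
print(m.current_time())
E
```

```text
[0.08045655 1.41312468 0.63053239]
[-0.2   0.28  1.99  0.    0.87  1.35] [ 0.01 -1.    0.  ]
[(array([ 0.588, -0.116,  0.07 ]), 0.65), (array([0.583, 0.143, 0.056]), 0.58), (array([ 0.606, -0.236,  0.056]), 0.58), (array([0.449, 0.222, 0.059]), 0.5), (array([ 0.388, -0.119,  0.043]), 0.49)]
tape 280 [0.587 0.145 0.054] 0.071
3291
[468.5 -43.7] [68.9 26.1] 0.9 [0.4353 0.4694 0.5024] [-0.0564 -0.044  -0.0312] 0.0819791223335481
13.0417
```

View pics/c2.png

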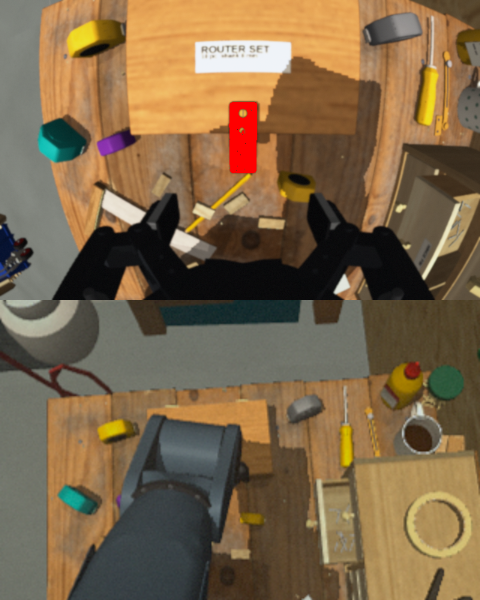

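The top view shows the tape upright on the bench at about (117,430), clear of the case. The wrist view puts the tab (marked red) at y = -0.044, 26 mm wide, with its free end at x = 0.434. Next I grip the tab and start the swing.

```bash
cat >> h.py <<'E'
H=np.array([.6225,-.0415,.060]);YAW=np.radians(.8);ex=np.array([np.cos(YAW),np.sin(YAW),0]);ez=np.array([0,0,1.])
r0=np.hypot(.177,.017);a0=np.arctan2(.017,.177)
def tcp(deg,dr=0):
    a=np.radians(deg)+a0;return H+(r0+dr)*(-np.cos(a)*ex+np.sin(a)*ez)-.019*ez
def rt(deg,f):
    a=np.radians(deg)+a0;f=np.array(f);return f@(-np.cos(a)*ex+np.sin(a)*ez),f@(np.sin(a)*ex+np.cos(a)*ez),f[1]
E
python3 - <<'E'
from h import *
R=down(np.radians(-89.2))
p=tcp(0);print(p)
m.move_l(p+[0,0,.05],R,max_speed=.15); m.move_l(p,max_speed=.1)
f0=np.array(m.current_force());np.save("f0.npy",f0);print(f0)
m.set_gripper(0,50);print("w",m.current_grip_width()*85,np.round(m.current_force()-f0,1))
for a in(3,6,10,15,20):
    m.move_l(tcp(a),max_speed=.06);f=m.current_force()-f0;print(a,np.round(rt(a,f),1),np.round(m.current_ee_pos()-tcp(a),4))
    if np.linalg.norm(f)>30:break
print(m.current_time())
E
```

```text
[ 0.44551725 -0.04397131  0.058     ]
[ 0.49983591  0.71481042 -0.40876937]
w 25.252851830945634 [-1.4  0.3  6.3]
3 [-2.8 -4.5  0.8] [0.     0.0001 0.0002]
6 [-4.2 -4.1  2.7] [-0.0001  0.0001 -0.0001]
10 [-2.4 -3.9  2.9] [-0.0002  0.0001 -0.0001]
15 [-1.8 -5.   3.7] [-0.0001  0.0001  0.0002]
20 [-0.7 -4.7  2.8] [0.0002 0.0001 0.0005]
16.4917
```

```bash
python3 - <<'E'
from h import *
f0=np.load("f0.npy")
def step(a,v):
    m.move_l(tcp(a),max_speed=v);f=m.current_force()-f0;r=rt(a,f)
    return r
for a in range(26,87,6):
    r=step(a,.09)
    if a%4==0 or abs(r[0])>10: print(a,np.round(r,1))
    if np.linalg.norm(r)>25:print("STOP",a,r);break
else:
    ref=None
    while a<125:
        a+=1.5; r=step(a,.05); print(a,np.round(r,1),end=" ")
        if ref is not None and r[1]<ref-5: break
        ref=r[1] if ref is None else .7*ref+.3*r[1]
print("\n",a,m.current_time(),np.round(m.current_ee_pos()-tcp(a),4),m.current_grip_width()*85)
E
```

```text
32 [-0.3 -2.2  4. ]
44 [ 0.5 -2.4  3.5]
56 [ 1.4 -2.   1.9]
68 [-1.3 -2.7  2.6]
80 [-0.7 -1.9  1.3]
87.5 [ 0.2 -1.8 -0.1] 89.0 [-0.6 -2.4 -0.1] 90.5 [-1.5 -2.5 -2.4] 92.0 [ 1.4 -2.9 -1.5] 93.5 [ 0.5 -1.9 -2.4] 95.0 [ 1.5 -2.6 -2.2] 96.5 [ 2.  -2.1 -3.2] 98.0 [ 1.6 -1.6 -3.1] 99.5 [ 3.3 -2.3 -4.7] 101.0 [ 2.2 -2.  -5.6] 102.5 [ 3.3 -2.  -5. ] 104.0 [ 3.6 -1.6 -5.8] 105.5 [ 4.2 -2.8 -5.6] 107.0 [ 5.7 -3.1 -4.5] 108.5 [  4.4 -16.2  -5.5] 
 108.5 24.1833 [-0.0011 -0.0002  0.0006] 24.712102984476996
```

The stop showed clearly at about 108°: the tangential force jumped from 3 to 16 N. I bring the lid back to 60° and check the angle from the depth plane.

```bash
python3 - <<'E'
from h import *
f0=np.load("f0.npy")
for a in(106,*range(100,63,-6),60):
    m.move_l(tcp(a),max_speed=.08);r=rt(a,m.current_force()-f0)
    if np.linalg.norm(r)>20:print("STOP",a,r);break
m.dwell(.3);print(a,np.round(rt(a,m.current_force()-f0),1),m.current_grip_width()*85,m.current_time())
ims=[]
for c in("side","top"):
    p,d=m.grab_frame(c);P=cloud(c,d);ims.append(p)
    Q=P.reshape(-1,3);rel=Q-H;ey=np.cross(ez,ex);x=-rel@ex;y=rel@ey;z=rel[:,2]
    n=np.array([-np.sin(np.radians(60)),np.cos(np.radians(60))]);u=x*np.cos(np.radians(60))+z*np.sin(np.radians(60));v=x*n[0]+z*n[1]
    s=(u>.02)&(u<.14)&(abs(y)<.112)&(abs(y)>.02)&(abs(v)<.03);
    if s.sum()>30:
        uu,vv=u[s],v[s]
        for _ in range(3):
            k=np.polyfit(uu,vv,1);e=abs(vv-np.polyval(k,uu));g=e<max(.004,2*e.std());uu,vv=uu[g],vv[g]
        print(c,s.sum(),len(uu),"angle",60+np.degrees(np.arctan(k[0])),"offset",k[1])
    print(c,[(np.round(q["at"],3),round(q["confidence"],2)) for q in m.look_for(c,"tape_measure")[:3]])
cv2.imwrite("pics/end.png",cv2.vconcat([cv2.resize(i[100:300,140:460],(480,300)) for i in ims])[:,:,::-1])
E
```

```text
60 [ 5.9 -0.7 -4.6] 24.968685614103887 27.725
side 2299 2290 angle 58.31113346145209 offset 0.009805875282152907
side [(array([0.597, 0.155, 0.054]), 0.83), (array([0.465, 0.232, 0.056]), 0.59), (array([0.457, 0.127, 0.035]), 0.58)]
top 211 211 angle 58.255780845614076 offset 0.013054919271569595
top [(array([ 0.604, -0.233,  0.057]), 0.75), (array([0.461, 0.236, 0.062]), 0.53), (array([0.579, 0.166, 0.057]), 0.4)]
```

View pics/end.png

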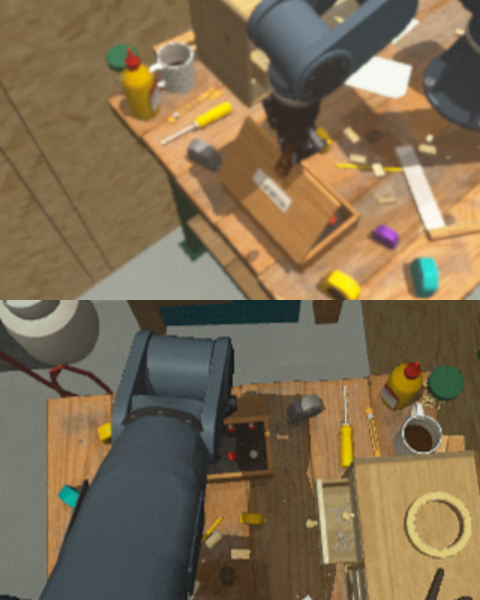

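The view shows the lid about 60° open, held by its tab, and the tape standing at about (340,285) in the upper half. Depth reads 58.3°, so I check that bias against the shut-lid plane in the first pictures and the case floor geometry.

```bash
python3 - <<'E'
from h import *
ey=np.cross(ez,ex)
def plane(Q):
    for _ in range(4):
        c=Q.mean(0);n=np.linalg.svd(Q-c,full_matrices=False)[2][2];n*=np.sign(n[2]);e=abs((Q-c)@n);Q=Q[e<max(.002,2*e.std())]
    return n,c,len(Q),e.std()
def sel(P,deg):
    t=np.radians(deg);r=P.reshape(-1,3)-H;x=-r@ex;y=r@ey;z=r[:,2];u=x*np.cos(t)+z*np.sin(t);v=-x*np.sin(t)+z*np.cos(t)
    s=(u>.02)&(u<.14)&(abs(y)<.11)&(abs(v-.009)<.009)&((y<-.02)|(y>.075) if deg==0 else (abs(y)>.02));return P.reshape(-1,3)[s]
out=[]
for k in range(3):
    p,d=m.grab_frame("side");out.append(sel(cloud("side",d),58.5))
n0,c0,N0,e0=plane(sel(cloud("side",np.load("pics/side0.npy")),0))
n1,c1,N1,e1=plane(np.vstack(out))
print(n0.round(4),c0.round(4),N0,e0);print(n1.round(4),c1.round(4),N1,e1)
print("between",np.degrees(np.arccos(n0@n1)))
# hinge: intersection of the two top planes -> lies at offset 11mm from hinge: check x
A=np.array([n0,n1,ey]);b=np.array([n0@c0-.011,n1@c1-.011,H@ey]);print("hinge by side cam",np.linalg.solve(A,b).round(4))
w,P=wcloud();Q=sel(P,59);print("wrist",len(Q))
if len(Q)>100:
    n2,c2,N2,e2=plane(Q);print(n2.round(4),N2,e2,"angle",np.degrees(np.arctan2(n2@ex,n2[2])),"H",n2@(c2-H))
print(m.current_time())
E
```

```text
[2.e-04 1.e-04 1.e+00] [ 0.5435 -0.0535  0.0717] 1159 0.0005549230832326184
[0.851  0.0112 0.5251] [ 0.5877 -0.0353  0.1348] 5801 0.000548874557544182
between 58.31362180954751
hinge by side cam [ 0.6207 -0.0415  0.0606]
wrist 27642
[0.8508 0.0099 0.5255] 27639 0.00030803612406155175 angle 58.300360063935955 H 0.009929163828154682
28.125
```

Both cameras independently give 58.3°, and the shut lid reads flat, so I trust them and raise the lid 1.7°.

```bash
python3 - <<'E'
from h import *
f0=np.load("f0.npy")
def meas(deg=60):
    w,P=wcloud();t=np.radians(deg);r=P.reshape(-1,3)-H;x=-r@ex;y=r@np.cross(ez,ex);z=r[:,2];u=x*np.cos(t)+z*np.sin(t);v=-x*np.sin(t)+z*np.cos(t)
    s=(u>.02)&(u<.14)&(abs(y)<.11)&(abs(v-.009)<.009)&(abs(y)>.02);Q=P.reshape(-1,3)[s]
    c=Q.mean(0);n=np.linalg.svd(Q-c,full_matrices=False)[2][2];n*=np.sign(n[2]);return np.degrees(np.arctan2(n@ex,n[2]))
a=60;g=meas()
for _ in range(3):
    a+=60-g;m.move_l(tcp(a),max_speed=.03);m.dwell(.4);g=meas();print(a,g,np.round(rt(a,m.current_force()-f0),1))
    if abs(g-60)<.3:break
m.dwell(1);print("after 1s",meas(),m.current_grip_width()*85,np.abs(m.current_joint_vel()).max(),m.current_time())
p,d=m.grab_frame("side")
print([(n,np.round(m.look_for("side",n)[0]["at"],3)) for n in("tape_measure","lid_stay","bit_case")])
if abs(g-60)<.5: m.sign_off();print("signed")
E
```

```text
61.70120894866357 59.72378625127893 [ 8.8 -2.8 -4.3]
after 1s 59.71513148725045 25.122684357022862 0.001735419194551077 30.0
[('tape_measure', array([0.598, 0.153, 0.051])), ('lid_stay', array([0.598, 0.153, 0.054])), ('bit_case', array([ 0.585, -0.022,  0.123]))]
the job is handed in; nothing more can be done
signed
```

The job is done and handed in at 30.0 s of the allowed 59. The lid is held still by its tab at about 60° open.

- **Tape measure:** I took the large yellow one off the lid and stood it on the bench to the left of the case, at about (0.59, 0.15). It was set down until it touched the bench before I let go. Later pictures show it standing upright and clear of the case.
- **Lid swing:** the hinges ran free, with only a few newtons of force all the way. The stop came at about 108°, where the force jumped from about 3 N to 16 N, and I reversed there.
- **Final angle:** arm position alone read 60°, but the side and wrist cameras both measured 58.3°. I trusted the cameras and raised the lid. The wrist camera then read 59.7°, unchanged a second later, with the arm still and the grip firm.
- **Other checks:** I didn't touch the other things on the bench, and in the pictures they look undisturbed. The last automatic search for the brass stay wrongly returned the tape's position, so I have no end measurement of where the stay lies.

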